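Dock the parts tote on the tilted kit stand

TASK

Dock the blue parts tote on the tilted aluminium kit stand: square it up to the flared mouth, slide it up the ramp by its fin against the sprung bumper at the top, and press its tail down so that its rear bottom edge drops behind the lip; then let go, leaving it flat in the nest, with the heat sink and the module still in it. The tote is loaded, so slide it and never carry it through the air; push gently, never ramming the bumper, and leave the meter, solder spool and screw jar where they are.

Things in the scene. Friction and masses are not known exactly. Their poses are not given: they have to be found in the camera images.
- tote: Blue open plastic parts tote, 120 (x) x 90 (y) x 48 mm, walls 3 mm, about 0.4 to 0.65 kg plus contents. Origin: centre of its underside. +x points to its nose, which goes up the ramp first; -x is the tail with the fin. Slick: on the ramp it slides back by itself or nearly so.
- tote_grip (a point): Point on the tote's fin pull, 80 mm behind the tote's centre, 38 mm above its underside, axes as the tote. The fin is an upright rib in the middle of the tail, 12 mm thick across (y); it sticks out 32 mm behind the tail wall (from 60 to 92 mm behind the tote's centre), from 16 to 52 mm above the underside, nothing beneath it.
- tote_tail (a point): Middle of the tote's rear bottom edge (60 mm behind its centre, at underside height). This edge must drop behind the lip.
- tote_nose (a point): Middle of the tote's front bottom edge (60 mm ahead of its centre, at underside height).
- stand: The whole kit stand, fixed to the bench: ramp, side guides, nest with lip, sprung bumper. 285 mm long, 112 wide, about 100 high at the back. Level frame; origin on the mat (2.2 mm above the bench) in the middle of the ramp's toe; x points level in the direction of the ascent, z up.
- ramp: Ramp plate of the stand, frame tilted 0.227 rad (13 deg): origin at the middle of the toe, +x up the slope, z square to the plate, whose top is z = 0. Side guides 16 mm high leave 95 mm for the tote from x = 35 mm on and flare out to the toe. The nest is clamped on it (see nest_mid).
- nest_mid (a point): Lip face of the dark nest at mid setting: ramp x = 100 mm, z = 2 (nest floor). The nest is clamped up to 25 mm up- or downslope of this, not measured. Lip: 25 mm lead-in, starting 28 mm before the face, and a rolled edge, crest z = 8. The bumper meets the nose 3 mm before the tail clears the lip: 3 N, then 2 N/mm (9 N at the drop), solid 2.5 mm later at 14 N; over 18 N is ramming.
- heat_sink: Silver finned heat sink 50 x 50 x 23 mm, loose in the front half of the tote. Origin: centre of its underside.
- relay_module: Blue potted module 32 x 48 x 30 mm, loose in the rear half of the tote. Origin: centre of its underside.
- multimeter: Green handheld meter lying on its back, 170 x 86 x 49 mm, on the robot's side of the stand. Origin: centre of its underside. Bystander.
- solder_spool: White and blue solder spool, 55 mm across, 45 high, standing beyond the stand. Origin: centre of its underside. Bystander.
- jar_screws: Clear jar with black lid, 48 mm across, 58 high, on the robot's side of the tote. Origin: centre of its underside. Bystander.
There are look-alikes about, which are no part of the job. There is more than one size of the heat_sink; the job needs the smallest.

How it is judged:
On the way, in this order (a step that is already met when the one before it is completed fails the run):
1. the tote is squared up with its nose on the ramp, between the guides (x of tote_nose in the frame of ramp between 0.03 and 0.11 m and y of tote_nose in the frame of ramp between -0.006 and 0.006 m and z of tote_nose in the frame of ramp below 0.02 m), for 0.1 s.
2. the tote rides up the ramp, its belly across the lip (x of tote_nose in the frame of ramp above 0.13 m and x of tote_tail in the frame of ramp below 0.065 m and z of each of tote_nose, tote_tail in the frame of ramp below 0.02 m), for 0.1 s.
At the end, for the whole second after the job is handed in: The tote lies flat on the nest floor behind the lip (both its front and rear bottom edges within 2.5 mm of the floor, rear edge beyond the lip), let go and at rest, with the heat sink and the module still in it (x of tote_tail in the frame of ramp above 0.068 m and z of tote_tail in the frame of ramp between -0.001 and 0.0045 m and z of tote_nose in the frame of ramp between -0.001 and 0.0045 m and linear speed of tote below 0.02 m/s and distance between each of heat_sink, relay_module and tote below 0.055 m); the robot touches nothing.
It fails at once if the bumper is rammed: the tote presses on it with more than 18 N (contact force between tote and bumper_c1 above 18 N).
It fails at once if the tote is carried: an end of it is raised more than 25 mm off the mat or the ramp ((x of tote_nose in the frame of ramp above 0 m and z of tote_nose in the frame of ramp above 0.025 m) or (x of tote_tail in the frame of ramp above 0 m and z of tote_tail in the frame of ramp above 0.025 m) or (x of tote_nose in the frame of ramp below 0 m and height (world z) of tote_nose above 0.027 m) or (x of tote_tail in the frame of ramp below 0 m and height (world z) of tote_tail above 0.027 m)).
It fails at once if the meter, the solder spool or the screw jar is moved more than 15 mm (distance of any of multimeter, solder_spool, jar_screws from where it was at the start of the episode above 0.015 m).
It also fails if it takes over 67 s, if anything falls off the work surface, if the arm or the gripper's body presses on something with over 40 N, if the wrist force passes 120 N, or if a joint passes its speed limit or range.

ROBOT

A 7-joint arm with a two-finger parallel gripper is mounted at the origin on a cart in front of the work surface, level with it; the furniture and walls round the work are solid. World frame = base frame: x ahead of the robot, y to its left, z up, the work surface at z = 0. Lengths are in m, angles in rad, forces in N, time in s.
With the tool pointing down it reaches from about 0.4 to 0.9 m from the base axis. Payload 5.5 kg.
Tool frame: the origin (TCP) lies midway between the tips of the shut fingers; the grasp point (between the pads) lies 19 mm behind it (manip.grip_depth is the distance from the TCP to the grasp point, in m); z points along the fingers, x is the direction in which the jaws open and shut, and the axes are right-handed (so a half turn about z gives the same grasp; the last joint's range is limited). The gripper opens to 92 mm and grips with 3 to 60 N. Pads are 19 mm wide; open, the fingers measure 130 mm over their backs; the gripper's body (75 mm by 190 mm) begins 47 mm behind the grasp point.
Start: joints at [-0.951, 0.501, -0.427, 1.55, 0.221, 1.138, -0.21], TCP at [0.227, 0.609, 0.227] pointing down, gripper open.
Joint ranges: [-2.88, 2.88], [-0.31, 2.03], [-1.54, 1.56], [0.2, 2.42], [-1.41, 4.55], [0.19, 2.02], [-2.57, 2.57]. Speed limits (rad/s): [2.57, 2.57, 3.14, 3.14, 3.14, 3.14, 3.14].

INTERFACE

Orientations are given as a unit quaternion [x, y, z, w].
In Python, from bench import manip, effector, viewer gives the robot as it stands. Calls block until the motion is done:
- manip.move_pose(position, orientation): joint-space move of the TCP to a pose.
- manip.servo_line(position, ori=None, vel=0.15): straight line of the TCP; ori=None keeps the orientation; vel is the mean speed in m/s.
- manip.movej(angles): joint-space move.
- effector.open_jaws() and effector.close(f_grip=None): open the fingers fully, or close them until they stop; f_grip is the grip in N (None keeps the last).
- manip.sleep(seconds).
- manip.solve_ik(position, orientation): joint angles nearest the present ones, or None.
- viewer.get_image(name): name is "scene" or "top"; returns the picture (384x512x3 uint8, red, green, blue); there is no depth.
- viewer.get_calibration(name): a dict with "vfov" (degrees; the focal length in pixels is half the picture's height over the tangent of half this angle, whatever the lens; pixels are square), "cx", "cy" (the principal point, pixels), "dist_coeffs" ([k1, k2, p1, p2, k3] as OpenCV has them; the pictures are not rectified), "eye" and "attitude" of the camera in the world. Camera axes: x right, y down, z forward; pixel columns grow to the right and rows downward; lengths in m; the calibration is good to about 2 mm. A picture is of the moment at which its call begins. get_calibration takes no time and is no camera call.
A pose or a line that the arm cannot do raises manip.PlanningError and nothing moves.
- manip.hand_in(): hands the job in, once; it reports no verdict.
Readings, each from a call of its own:
- manip.current_clock(): time.
- manip.current_q(): joint angles.
- manip.current_joint_velocities(): joint speeds.
- manip.current_tau(): joint torques, N m.
- manip.current_tool_pos(): TCP position.
- manip.current_tcp_rot(): TCP orientation.
- manip.current_force(): force on the tool from outside, world axes, zero at the start.
- manip.current_wrist_torque(): the same for the moment, N m.
- manip.current_finger_gap(): finger opening in m.
Only numpy, scipy, OpenCV 4.12 (cv2) and the standard library are available. Lean on these libraries where they do the work, as an engineer would, in place of code of your own. Each camera call takes 0.05 s, during which the arm holds its last target. There are 200 camera calls.

## Working session

There is one attempt and no reset: what is moved stays moved. The work goes in short steps, each a Python script; the robot and the scene stay as the last script left them, time stands still between calls to the robot, and variables do not carry over. Pictures are saved under pics/ and viewed, about 8 in all and at most 12, crops included, and the job is handed in when it is done.

```bash
ls; mkdir -p pics
python3 - <<'E'
from bench import manip, effector, viewer
import cv2
for n in("scene","top"):
    cv2.imwrite(f"pics/{n}0.png",cv2.resize(viewer.get_image(n)[:,:,::-1],None,fx=1.5,fy=1.5,interpolation=cv2.INTER_CUBIC)); print(n,viewer.get_calibration(n))
print(manip.current_clock(),manip.current_tool_pos(),manip.current_tcp_rot(),manip.grip_depth,manip.current_force())
E
```

```text
pics
scene {'vfov': 57.80072148216795, 'cx': 257.6061849240416, 'cy': 193.41565694042916, 'dist_coeffs': array([-0.0408624,  0.       ,  0.       ,  0.       ,  0.       ]), 'eye': array([ 0.31364132, -0.50647399,  0.71589298]), 'attitude': array([ 0.89907633, -0.26594378,  0.10563555, -0.3313258 ])}
top {'vfov': 46.30881641150822, 'cx': 250.32083800776863, 'cy': 197.16531574716794, 'dist_coeffs': array([-0.07308643,  0.        ,  0.        ,  0.        ,  0.        ]), 'eye': array([ 0.45928519, -0.03575415,  0.97513302]), 'attitude': array([ 0.70935201, -0.6983757 ,  0.07087736, -0.06377702])}
0.1 [0.22683162 0.60846899 0.2257759 ] [ 8.21335587e-01  5.70444630e-01 -7.42670928e-04  4.75813000e-04] 0.0188 [ 0.26058999 -0.09797269 -0.70902508]
```

View pics/scene0.png

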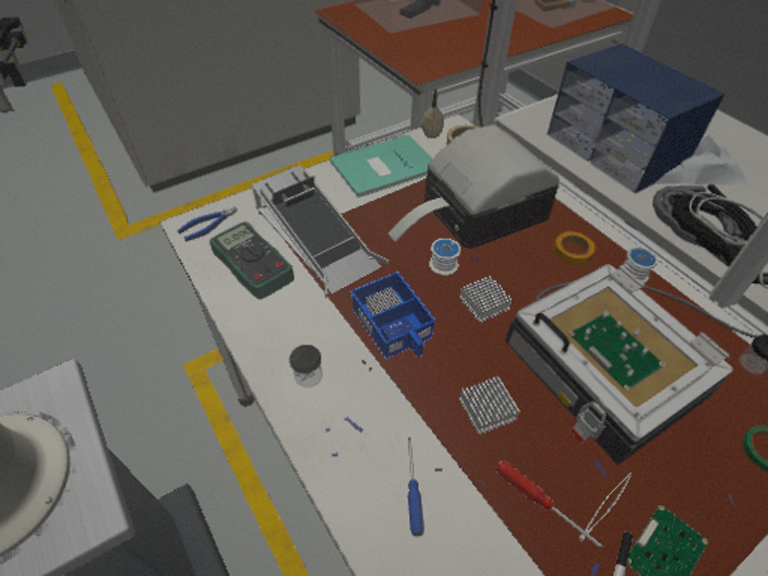

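View pics/top0.png

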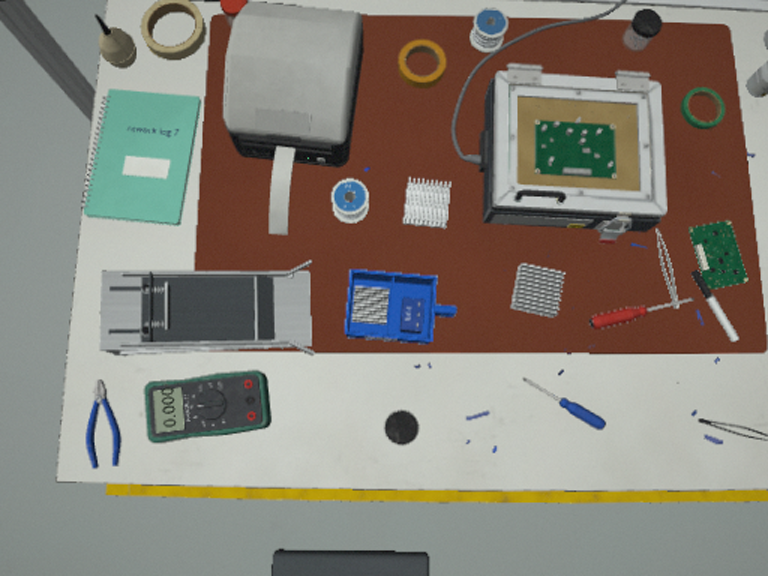

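The top view shows the stand at about (205,310), with its toe at x=312 and the ascent going left. The tote is at (395,305) with its fin to the right at (447,311), and already holds a small heat sink and the module. The other heat sinks, at (427,202) and (538,290), are look-alikes outside the tote. Next is an enlarged crop to measure from.

```bash
cat > h.py <<'E'
import numpy as np, cv2
from scipy.spatial.transform import Rotation as R
from bench import manip, effector, viewer
def cam(n):
    c=viewer.get_calibration(n); f=192/np.tan(np.radians(c["vfov"]/2))
    K=np.array([[f,0,c["cx"]],[0,f,c["cy"]],[0,0,1.]]); return K,np.array(c["dist_coeffs"]),R.from_quat(c["attitude"]),np.array(c["eye"])
def proj(n,P):
    K,d,r,e=cam(n); rv=r.inv(); P=np.atleast_2d(P).astype(float)
    return cv2.projectPoints(P,rv.as_rotvec(),-rv.apply(e),K,d)[0][:,0]
def unproj(n,uv,z):
    K,d,r,e=cam(n); p=cv2.undistortPoints(np.array(uv,float).reshape(-1,1,2),K,d)[:,0]
    v=r.apply(np.c_[p,np.ones(len(p))]); return e+v*((z-e[2])/v[:,2])[:,None]
def crop(n,x0,y0,x1,y1,k,name):
    im=viewer.get_image(n)[:,:,::-1]; cv2.imwrite(f"pics/{name}.png",cv2.resize(im[y0:y1,x0:x1],None,fx=k,fy=k,interpolation=cv2.INTER_CUBIC))
E
python3 - <<'E'
from h import *
crop("top",60,165,320,245,3,"a1")
crop("scene",160,105,300,245,4,"a2")
E
python3 - <<'E'
import cv2,numpy as np
a=cv2.imread("pics/a1.png");b=cv2.imread("pics/a2.png");print(a.shape,b.shape)
E
```

```text
(240, 780, 3) (560, 560, 3)
```

View pics/a1.png

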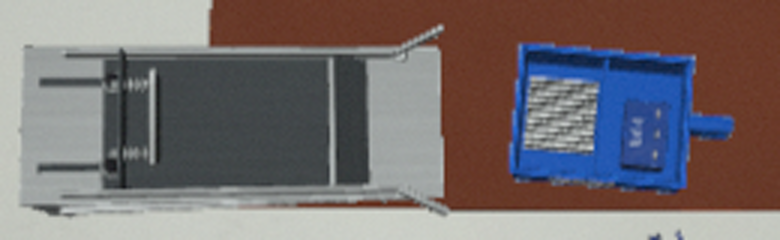

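View pics/a2.png

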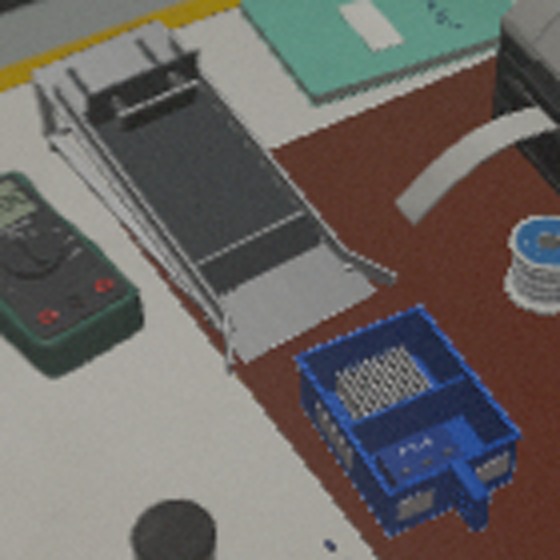

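Measurement picks in crop a1 (top): toe corners (441,47) and (443,197), lip crest line at u≈332, lead-in start at u≈369, tote rim corners (521,44), (513,182), (692,58) and (684,190), fin end (733,125). Crop a2 shows the same corners from the scene camera. I'll fit both poses from these.

```bash
cat > fit.py <<'E'
from h import *
from scipy.optimize import least_squares
S={"top":(3,60,165),"scene":(4,160,105)}
def full(n,p): k,x,y=S[n]; p=np.array(p,float); return (p+.5)/k-.5+[x,y]
TH=.227
def ramp2w(s,P):  # s=x,y,yaw
    return R.from_euler('z',s[2]).apply(R.from_euler('y',-TH).apply(np.atleast_2d(P)))+[s[0],s[1],.0022]
def tote2w(s,P): return R.from_euler('z',s[2]).apply(np.atleast_2d(P))+[s[0],s[1],.0022]
def fit(obs,f,s0,n_extra=0):
    def r(s):
        return np.concatenate([(proj(n,f(s[:3],P(s) if callable(P) else P))[0]-full(n,uv)) for n,P,uv in obs])
    o=least_squares(r,s0,loss="soft_l1"); return o.x,r(o.x).reshape(-1,2)
if __name__=="__main__":
    # ramp y+ = left of ascent; ascent ~ world +y => ramp +y ~ world -x (robot side)
    w=.056; nest=lambda dz,sg,z:(lambda s:[s[3]+dz,sg*.0475,z])
    obs=[("top",[0,-w,0],(440,47)),("top",[0,w,0],(443,197)),("top",[.2925,-w,0],(22,46)),("top",[.2925,w,0],(20,206)),
     ("scene",[0,w,0],(243,363)),("scene",[0,-w,0],(378,288)),
     ("top",nest(0,-1,.008),(331,58)),("top",nest(0,1,.008),(331,186)),
     ("scene",nest(0,1,.008),(197,265)),("scene",nest(0,-1,.008),(304,212)),
     ("top",nest(-.028,-1,0),(367,58)),("top",nest(-.028,1,0),(370,184))]
    s,r=fit(obs,ramp2w,[.45,.15,1.57,.1]); print("stand",s.round(4)); print(r.round(1).tolist())
    h=.048
    ob=[("top",[.06,-.045,h],(521,44)),("top",[.06,.045,h],(513,182)),("top",[-.06,-.045,h],(692,58)),("top",[-.06,.045,h],(684,190)),("top",[-.092,0,.052],(733,125)),
     ("scene",[.06,.045,h],(300,356)),("scene",[.06,-.045,h],(421,308)),("scene",[-.06,-.045,h],(519,436)),("scene",[-.06,.045,h],(388,492)),("scene",[-.06,.045,0],(393,534))]
    t,r=fit(ob,tote2w,[.45,0,1.57]); print("tote",t.round(4)); print(r.round(1).tolist())
    c,si=np.cos(s[2]),np.sin(s[2]); d=t[:2]-s[:2]; print("tote in stand",c*d[0]+si*d[1],-si*d[0]+c*d[1],t[2]-s[2])
    print("jar",unproj("top",[(402/1.5,428/1.5)],.06),"meter",unproj("top",[(207/1.5,406/1.5)],.049),"spool",unproj("top",[(350/1.5,198/1.5)],.045))
E
python3 fit.py
```

```text
stand [0.6277 0.0518 1.6369 0.0803]
[[-0.6, 0.0], [0.1, 0.2], [0.1, -0.0], [-0.6, -0.0], [0.8, 0.1], [0.5, 0.9], [-0.5, -0.8], [0.3, 0.2], [-0.9, 0.1], [0.7, -0.7], [0.2, 0.1], [0.2, 1.1]]
tote [ 0.6252 -0.0647  1.5059]
[[0.2, 0.8], [-0.9, -3.1], [-0.2, 0.7], [-0.2, -1.1], [0.3, 0.2], [-0.6, 0.3], [-0.0, -0.4], [0.6, -0.3], [0.8, 0.6], [-0.7, 1.4]]
tote in stand -0.1160806979671825 0.010193259185634525 -0.13106104901160087
jar [[ 0.45644342 -0.08178297  0.06      ]] meter [[0.48133208 0.18356506 0.049     ]] spool [[ 0.78256506 -0.0048096   0.045     ]]
```

```bash
cat > m.py <<'E'
from fit import *
ST=np.array([.6277,.0518,1.6369]); LIP=.0803; RS=R.from_euler('z',ST[2])
T0=np.array([.6252,-.0647,1.5059])
SG=-1  # jaw sign
def pose(c,rot,dx=-.080,dz=.0192):
    "TCP pose for tote with underside centre c (world) and Rotation rot"
    M=rot.as_matrix(); X,Y,Z=M.T
    return c+rot.apply([dx,0,dz]), R.from_matrix(np.c_[SG*Y,SG*X,-Z]).as_quat()
def flat(s,**k): return pose(np.array([s[0],s[1],.0022]),R.from_euler('z',s[2]),**k)
def ramp(xt,zt,xn_z,**k):
    "tail at ramp (xt,zt), nose at ramp height xn_z, y=0"
    p=np.arcsin((xn_z-zt)/.12); r=RS*R.from_euler('y',-TH-p)
    t=ramp2w(ST,[xt,0,zt])[0]; return pose(t+r.apply([.06,0,0]),r,**k)
def st(n=""):
    F=manip.current_force(); f=R.from_euler('y',TH).apply(RS.inv().apply(F))
    p=R.from_euler('y',TH).apply(RS.inv().apply(manip.current_tool_pos()-[ST[0],ST[1],.0022]))
    print(n,"t%.1f"%manip.current_clock(),"F_ramp",f.round(1),"tcp_ramp",p.round(4),"gap %.4f"%manip.current_finger_gap(),flush=True); return f,p
E
python3 - <<'E'
import m; from m import *
for sg in(-1,1):
    m.SG=sg
    for p in(flat(T0),flat(T0,dz=.15),ramp(0,.003,.009),ramp(.083,.002,.002),ramp(.083,.002,.002,dz=.12)):
        q=manip.solve_ik(*p); print(sg,p[0].round(3),None if q is None else np.round(q,2))
m.SG=-1
E
```

```text
-1 [ 0.62  -0.145  0.021] [ 0.07  0.7   0.16  1.73 -0.15  0.73  0.24]
-1 [ 0.62  -0.145  0.152] [ 0.04  0.52  0.2   1.67 -0.12  0.96  0.22]
-1 [0.629 0.027 0.018] [ 0.09  0.72 -0.02  1.71 -0.37  0.78  0.41]
-1 [0.624 0.108 0.037] [-0.09  0.67  0.01  1.74 -0.34  0.76  0.23]
-1 [0.625 0.086 0.135] [-0.1   0.54  0.07  1.7  -0.33  0.94  0.22]
1 [ 0.62  -0.145  0.021] [-0.6   1.27  1.35  1.75 -1.3   1.31 -2.13]
1 [ 0.62  -0.145  0.152] [-0.61  0.99  1.35  1.69 -1.    1.32 -2.26]
1 [0.629 0.027 0.018] [-0.64  1.11  1.12  1.74 -1.3   1.33 -2.13]
1 [0.624 0.108 0.037] [-0.81  1.05  1.13  1.76 -1.25  1.26 -2.3 ]
1 [0.625 0.086 0.135] [-0.85  1.04  1.35  1.72 -1.21  1.47 -2.3 ]
```

Run:
```python
from m import *
p=flat(T0,dz=.15); manip.move_pose(*p); st("above")
print(manip.current_force())
manip.servo_line(flat(T0)[0],vel=.12); st("down"); 
effector.close(f_grip=40); st("grip"); print(manip.current_tool_pos()-flat(T0)[0], manip.current_force())
crop("top",60,130,360,280,2.6,"b1")
```

```text
above t3.2 F_ramp [ 0.   0.2 -0. ] tcp_ramp [-0.1552  0.0201  0.1898] gap 0.0912
[-0.22692366  0.03597616 -0.00191797]
down t4.4 F_ramp [-0.5  0.8  0.5] tcp_ramp [-0.1861  0.0198  0.0637] gap 0.0919
grip t5.6 F_ramp [ 0.3 -1.2 -1.3] tcp_ramp [-0.1861  0.0205  0.0627] gap 0.0119
[ 1.60924447e-04  1.57944255e-05 -2.18182640e-05] [ 1.18972077  0.61982347 -1.16100062]
```

View pics/b1.png

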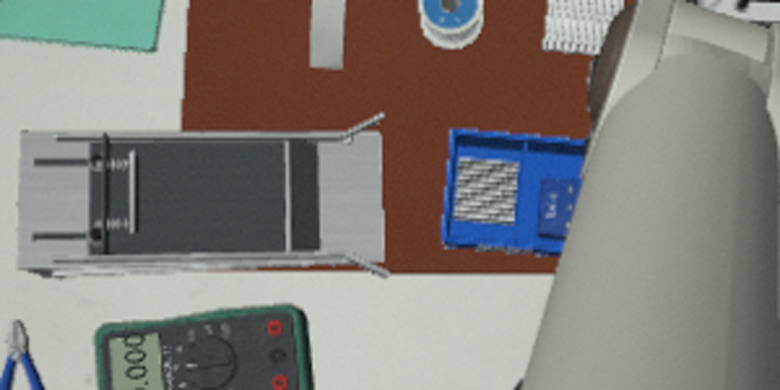

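Fin gripped: the gap is 11.9 mm and the tote is undisturbed, its nose at x≈447 in the crop. Next I square up short of the toe, then check.

Run:
```python
from m import *
tgt=np.r_[ST[:2]+RS.apply([-.078,0,0])[:2],ST[2]]
for a in(.33,.67,1):
    p=flat(T0+(tgt-T0)*a); manip.servo_line(p[0],ori=p[1],vel=.04); st(a)
crop("top",60,130,360,280,2.6,"b2"); crop("scene",160,105,300,245,4,"b3")
```

```text
0.33 t6.2 F_ramp [ 0.3 -1.2 -1.6] tcp_ramp [-0.1726  0.0133  0.0596] gap 0.0119
0.67 t6.7 F_ramp [ 1.1 -0.6 -1.1] tcp_ramp [-0.1605  0.0064  0.0568] gap 0.0121
1 t7.2 F_ramp [ 0.2 -0.  -1.4] tcp_ramp [-0.1483 -0.0005  0.054 ] gap 0.0119
```

View pics/b2.png

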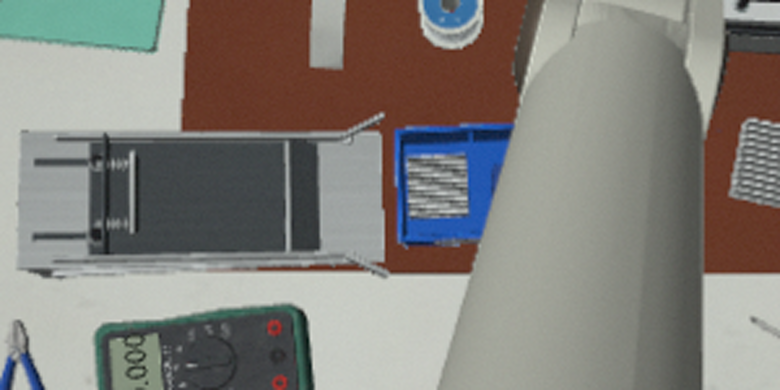

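Run:
```python
from m import *
tgt=np.r_[ST[:2]+RS.apply([-.078,0,0])[:2],ST[2]]
P=tote2w(tgt,[[.06,-.045,.048],[.06,.045,.048],[-.02,-.045,.048]])
print(((proj("top",P)-[60,130]+.5)*2.6-.5).round(1))
G=ramp2w(ST,[[x,y*.0475,.016] for x in(.035,.2) for y in(-1,1)]); print(((proj("top",G)-[60,130]+.5)*2.6-.5).round(1))
```

```text
[[397.1 130.5]
 [401.2 240.2]
 [495.4 125.8]]
[[341.  137.1]
 [344.1 250.2]
 [136.2 136.6]
 [135.5 254. ]]
```

View pics/b3.png

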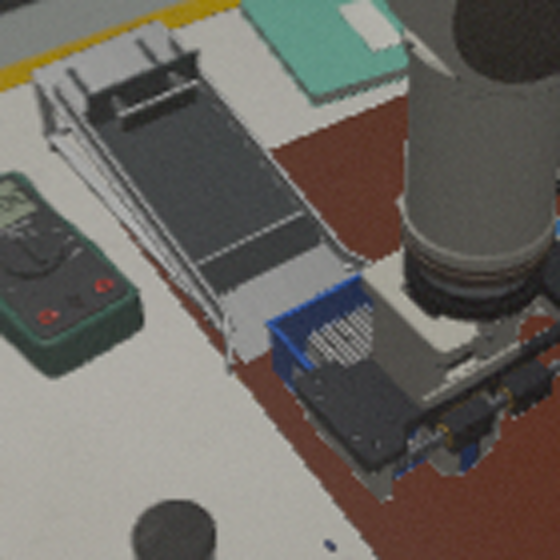

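The tote's rim corners match prediction to about 1–2 crop pixels, and so do the guides. The scene view shows the nose square to the mouth. Now up the ramp in monitored steps.

```bash
cat >> m.py <<'E'
from scipy.optimize import brentq
def matz(x): return -x*np.tan(TH) if x<0 else 0.
def crestz(xn): return float(np.interp(xn,[LIP-.028,LIP-.003],[0,.008]))
def onmat(xn,lift=.0005):
    zt=lambda xt: matz(xt)+lift
    if xn<=LIP: zn=crestz(xn); xt=brentq(lambda x:np.hypot(xn-x,zn-zt(x))-.12,-.3,xn)
    else:
        xt=xn-.1198; zn=zt(xt)+(.0085-zt(xt))/(LIP-xt)*.12
    return xt,zt(xt),zn
E
python3 - <<'E'
from m import *
for xn in(.0,.02,.04,.052,.065,.077,.09,.10):
    a=onmat(xn); p=ramp(*a); manip.servo_line(p[0],ori=p[1],vel=.04)
    f,_=st(f"xn {xn} tail {a[0]:.4f},{a[1]:.4f} nz {a[2]:.4f}")
    if np.abs(f).max()>16: print("STOP"); break
E
```

```text
xn 0.0 tail -0.1168,0.0275 nz 0.0000 t7.9 F_ramp [-0.1  0.3 -2.1] tcp_ramp [-0.1308  0.0002  0.0503] gap 0.0118
xn 0.02 tail -0.0978,0.0231 nz 0.0000 t8.5 F_ramp [-0.6 -0.3 -1.9] tcp_ramp [-1.129e-01  1.000e-04  4.550e-02] gap 0.0118
xn 0.04 tail -0.0785,0.0186 nz 0.0000 t9.2 F_ramp [ 0.  -0.6 -1.9] tcp_ramp [-0.0945 -0.      0.0405] gap 0.0118
xn 0.052 tail -0.0669,0.0160 nz 0.0000 t9.6 F_ramp [-1.8 -0.4 -3.7] tcp_ramp [-0.0834  0.      0.0374] gap 0.0121
xn 0.065 tail -0.0547,0.0131 nz 0.0041 t10.1 F_ramp [-1.8  0.4 -4.4] tcp_ramp [-0.0736  0.0004  0.0335] gap 0.0121
xn 0.077 tail -0.0430,0.0104 nz 0.0079 t10.5 F_ramp [-1.7  1.2 -5.3] tcp_ramp [-0.0627  0.0002  0.0299] gap 0.0117
xn 0.09 tail -0.0298,0.0074 nz 0.0086 t11.0 F_ramp [-1.8 -0.7 -5.1] tcp_ramp [-0.0492 -0.0001  0.0263] gap 0.0114
xn 0.1 tail -0.0198,0.0051 nz 0.0092 t11.4 F_ramp [-1.1  0.4 -3.7] tcp_ramp [-0.04   -0.0001  0.0236] gap 0.0115
```

```bash
cat >> m.py <<'E'
def nest(xt,zn=.004,clr=.0090):
    f=np.clip((LIP-xt)/.12,0,1); return xt,(clr-zn*f)/(1-f),zn
E
python3 - <<'E'
from m import *
W=[(-.01,.006,.0095),(.0,.0075,.0095),(.010,.009,.0095),(.02,.0102,.008),nest(.03,.0055),nest(.04),nest(.048),nest(.055),nest(.062),nest(.067)]
for a in W:
    p=ramp(*a); manip.servo_line(p[0],ori=p[1],vel=.04)
    f,_=st(np.round(a,4))
    if np.abs(f).max()>12: print("STOP"); break
crop("top",60,130,360,280,2.6,"c1"); crop("scene",140,65,280,205,4,"c2")
E
```

```text
[-0.01    0.006   0.0095] t11.8 F_ramp [-0.9  0.4 -4.1] tcp_ramp [-0.0292 -0.      0.0245] gap 0.0119
[0.     0.0075 0.0095] t12.2 F_ramp [-0.1 -0.3 -4.2] tcp_ramp [-0.019  -0.0001  0.0264] gap 0.0115
[0.01   0.009  0.0095] t12.6 F_ramp [-1.   0.1 -4. ] tcp_ramp [-0.0088 -0.0001  0.0281] gap 0.0118
[0.02   0.0102 0.008 ] t13.0 F_ramp [-0.6  0.9 -3.2] tcp_ramp [ 0.0021 -0.0001  0.0297] gap 0.0122
[0.03   0.0115 0.0055] t13.4 F_ramp [-0.7 -0.4 -2.1] tcp_ramp [ 0.0121 -0.0001  0.0317] gap 0.0120
[0.04   0.0115 0.004 ] t13.8 F_ramp [-0.3 -0.9 -1.6] tcp_ramp [ 0.0225 -0.      0.0318] gap 0.0115
[0.048  0.0108 0.004 ] t14.2 F_ramp [-0.2  0.8 -2. ] tcp_ramp [0.0299 0.     0.031 ] gap 0.0115
[0.055  0.0103 0.004 ] t14.5 F_ramp [-1.  -0.4 -1.4] tcp_ramp [ 0.0369 -0.      0.0304] gap 0.0121
[0.062  0.0099 0.004 ] t14.8 F_ramp [-0.7 -0.  -3.1] tcp_ramp [ 0.044  -0.      0.0299] gap 0.0116
[0.067  0.0096 0.004 ] t15.1 F_ramp [-0.2 -0.3 -2.4] tcp_ramp [ 0.0486 -0.      0.0297] gap 0.0117
```

View pics/c2.png

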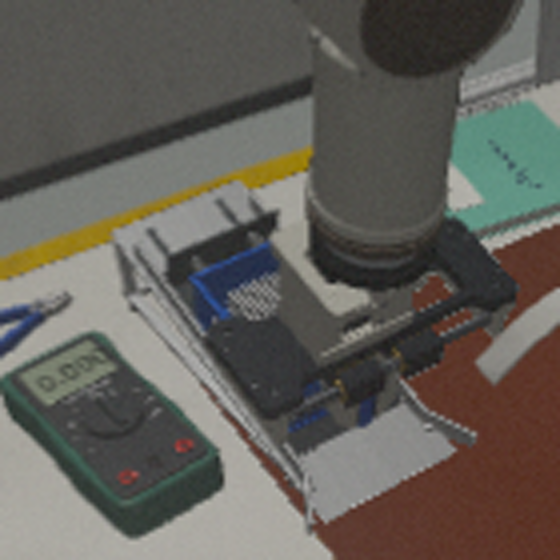

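The tote lies between the guides with its nose just short of the bumper and the parts inside. Now I creep to the bumper on force feedback.

```bash
cat >> m.py <<'E'
def meanF(n=8):
    L=[]
    for _ in range(n): manip.sleep(.03); L.append(R.from_euler('y',TH).apply(RS.inv().apply(manip.current_force())))
    return np.mean(L,0)
E
python3 - <<'E'
from m import *
print("base",meanF().round(2))
xt=.067
while xt<.092:
    xt+=.001; p=ramp(*nest(xt)); manip.servo_line(p[0],ori=p[1],vel=.01); f=meanF(6)
    print("xt %.4f"%xt,f.round(2),flush=True)
    if f[0]<-7.5 or abs(f[2])>12: break
st()
E
```

```text
base [-0.38  0.07 -2.09]
xt 0.0680 [-2.8   0.   -1.04]
xt 0.0690 [-2.88 -0.36 -1.18]
xt 0.0700 [-2.44  0.22 -1.72]
xt 0.0710 [-2.63 -0.33 -1.59]
xt 0.0720 [-2.49 -0.07 -1.35]
xt 0.0730 [-2.35  0.11 -1.38]
xt 0.0740 [-2.57 -0.15 -1.02]
xt 0.0750 [-2.75  0.17 -1.58]
xt 0.0760 [-2.3  -0.27 -1.24]
xt 0.0770 [-2.2  -0.14 -1.32]
xt 0.0780 [-2.65  0.01 -1.21]
xt 0.0790 [-4.75  0.04 -1.21]
xt 0.0800 [-5.98 -0.15 -1.06]
xt 0.0810 [-7.38  0.05 -0.38]
xt 0.0820 [-7.92 -0.   -0.26]
 t22.2 F_ramp [-8.   0.2 -0.3] tcp_ramp [ 0.0606 -0.      0.0293] gap 0.0117
```

Contact with the bumper came at about xt = 0.079, over a baseline of 2.5 N. I'll go on to a total push of about 12–13 N (about 10 N on the bumper), then lower the tail.

Run:
```python
from m import *
xt=.082
toramp=lambda P:R.from_euler('y',TH).apply(RS.inv().apply(P-[ST[0],ST[1],.0022]))
while xt<.090:
    xt+=.0005; p=ramp(*nest(xt)); manip.servo_line(p[0],ori=p[1],vel=.01); f=meanF(6)
    print("xt %.4f"%xt,f.round(2),(manip.current_tool_pos()-p[0]).round(4),flush=True)
    if f[0]<-11.8 or abs(f[2])>12: break
for z in (.0075,.006):
    p=ramp(xt,z,.003); manip.servo_line(p[0],ori=p[1],vel=.01); f=meanF(6); print("z",z,f.round(2),toramp(manip.current_tool_pos()).round(4),toramp(p[0]).round(4))
    if f[2]>14: break
st()
```

```text
xt 0.0825 [-8.35 -0.16 -0.39] [ 0.0002 -0.0026 -0.0003]
xt 0.0830 [-8.86  0.2  -0.2 ] [ 0.0002 -0.0029 -0.0003]
xt 0.0835 [-9.44  0.58 -0.14] [ 0.0003 -0.0032 -0.0003]
xt 0.0840 [-10.33   0.7    0.04] [ 0.0002 -0.0035 -0.0004]
xt 0.0845 [-10.46   0.6    0.09] [ 0.0003 -0.0038 -0.0004]
xt 0.0850 [-10.92   0.31   0.54] [ 0.0003 -0.0041 -0.0004]
xt 0.0855 [-11.41   0.62   0.63] [ 0.0003 -0.0043 -0.0005]
xt 0.0860 [-11.61   0.16   0.84] [ 0.0003 -0.0046 -0.0005]
xt 0.0865 [-12.08   0.88   0.64] [ 0.0003 -0.005  -0.0005]
z 0.0075 [-12.04   0.41   0.73] [ 0.0623 -0.      0.028 ] [ 0.0672 -0.      0.0274]
z 0.006 [-11.42   0.56   0.62] [ 0.0626 -0.0001  0.0262] [0.067  0.     0.0257]
 t27.3 F_ramp [-11.1   1.2   0.1] tcp_ramp [ 0.0626 -0.0001  0.0262] gap 0.0118
```

Run:
```python
from m import *
toramp=lambda P:R.from_euler('y',TH).apply(RS.inv().apply(P-[ST[0],ST[1],.0022]))
xt=.0867
for z in (.005,.004,.003,.002,.001,0,-.001,-.002):
    p=ramp(xt,z,.002); manip.servo_line(p[0],ori=p[1],vel=.01); f=meanF(6); print("z",z,f.round(2),toramp(manip.current_tool_pos()).round(4),toramp(p[0]).round(4),flush=True)
    if f[2]>10 or f[0]<-15: break
crop("top",60,130,360,280,2.6,"d1"); crop("scene",140,65,280,205,4,"d2")
st()
```

```text
z 0.005 [-1.147e+01 -1.000e-02  5.900e-01] [ 0.0627 -0.0001  0.0253] [0.0672 0.     0.0247]
z 0.004 [-11.38   0.57   0.06] [ 0.0626 -0.0001  0.024 ] [0.067  0.     0.0235]
z 0.003 [-11.     0.33  -0.14] [ 0.0624 -0.0001  0.0228] [0.0669 0.     0.0224]
z 0.002 [-11.26   0.36   0.36] [ 0.0624 -0.0001  0.0217] [ 0.0667 -0.      0.0212]
z 0.001 [-9.99  1.78  4.74] [ 0.0623 -0.0004  0.0212] [0.0665 0.     0.02  ]
z 0 [-9.77  4.13 11.32] [ 0.0623 -0.0005  0.021 ] [0.0664 0.     0.0189]
 t30.2 F_ramp [-10.1   5.4  11.4] tcp_ramp [ 0.0624 -0.0005  0.021 ] gap 0.0118
```

The tail reached the nest floor: TCP z is 21 mm, as predicted for z = 2. I'll ease off the push while holding down, and confirm the lip takes the load before letting go.

Run:
```python
from m import *
toramp=lambda P:R.from_euler('y',TH).apply(RS.inv().apply(P-[ST[0],ST[1],.0022]))
for xt in (.0855,.0845,.0835,.0825,.0815,.0808):
    p=ramp(xt,.001,.002); manip.servo_line(p[0],ori=p[1],vel=.01); f=meanF(6); q=toramp(manip.current_tool_pos()); print("xt",xt,f.round(2),q.round(4),flush=True)
    if f[0]>-1: break
```

```text
xt 0.0855 [-8.37  1.57  4.69] [ 0.0624 -0.0005  0.0211]
xt 0.0845 [-6.91  1.66  4.88] [ 0.0624 -0.0005  0.0211]
xt 0.0835 [-5.06  1.71  4.8 ] [ 0.0623 -0.0005  0.0211]
xt 0.0825 [-3.39  2.25  6.18] [ 0.0624 -0.0005  0.0211]
xt 0.0815 [-2.05  2.07  6.75] [ 0.0623 -0.0005  0.0211]
xt 0.0808 [-0.96  2.43  6.79] [ 0.0623 -0.0005  0.021 ]
```

The lip holds the load: push is down to about 1 N with no movement. Release and retreat.

Run:
```python
from m import *
p=ramp(.0808,.002,.002); manip.servo_line(p[0],ori=p[1],vel=.01); print(meanF(4).round(2))
effector.open_jaws(); st("open")
for dz in(.06,.14): manip.servo_line(ramp(.0808,.002,.002,dz=dz)[0],vel=.08)
q=flat(np.r_[ST[:2]+RS.apply([-.2,0,0])[:2],ST[2]],dz=.25); manip.move_pose(*q); st("clear")
crop("top",60,130,360,280,2.6,"e1"); crop("scene",140,65,280,205,4,"e2")
# predicted rim corners, docked flat (tail=LIP+.0015,z=.002) in both crops
r=RS*R.from_euler('y',-TH); C=[[x,y,.05] for x in(LIP+.0015,LIP+.1215) for y in(-.045,.045)]+[[LIP-.0305,0,.054]]
P=ramp2w(ST,C); print(((proj("top",P)-[60,130]+.5)*2.6-.5).round(1).tolist(),((proj("scene",P)-[140,65]+.5)*4-.5).round(1).tolist())
```

```text
[ 1.1  -0.78 -0.21]
open t34.6 F_ramp [-0.1 -1.1  0. ] tcp_ramp [0.0608 0.     0.0212] gap 0.0916
clear t37.7 F_ramp [ 0.4  0.5 -0.3] tcp_ramp [-0.2138 -0.0005  0.3049] gap 0.0920
[[287.0, 130.3], [289.1, 242.3], [131.2, 129.8], [130.4, 244.9], [329.1, 184.6]] [[388.5, 333.5], [277.2, 387.3], [294.7, 217.4], [184.7, 264.7], [360.6, 390.1]]
```

View pics/e1.png

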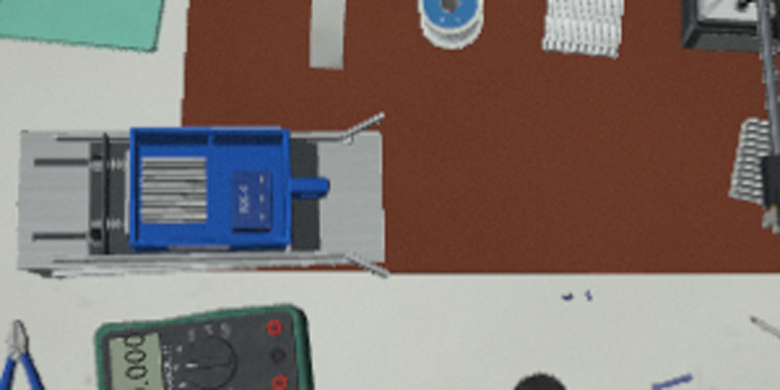

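View pics/e2.png

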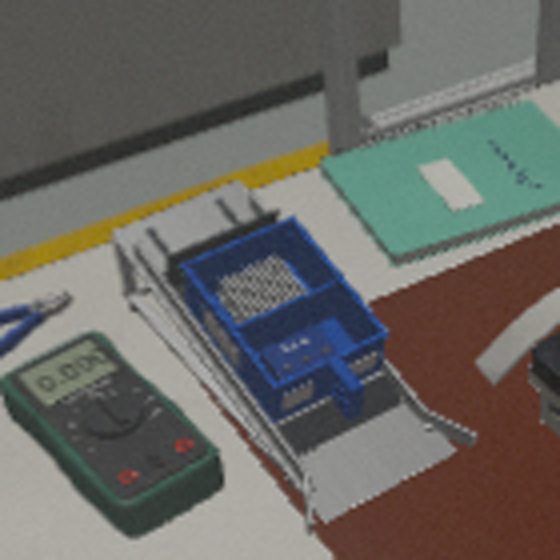

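The tote sits where a flat docked tote was predicted: top crop corners are about (131,130) and (289,129), fin end about (329,186), and the scene crop corners match within 2–3 px. Both parts are inside, and the meter and spool are unmoved. Handing in.

```bash
python3 -c "
from bench import manip
print(manip.hand_in(), manip.current_clock())"
```

```text
the job is handed in; nothing more can be done
the job is handed in; nothing more can be done
```

The tote is docked on the kit stand and the job is handed in. No verdict was reported. The clock read 37.7 s at the last check before hand-in, against the 67 s limit.

- **Sliding up:** I gripped the fin, squared the tote on the mat and slid it up the ramp with its belly over the lip.
- **Bumper:** It met the bumper at about ramp x = 0.078 m. The total push peaked at about 12 N, of which I estimate 9.5 N was on the bumper. That is inferred from the wrist force; the bumper force itself was not measured.
- **Seating:** I pressed the tail down until it stopped at the nest floor height, within 0.2 mm of the calculated value. When I eased off the push, the tool did not move, so the lip was holding the tote before I let go.
- **Last pictures:** The tote's corners match the predicted flat docked position within about 3 crop pixels. The heat sink and module are inside, and the arm is clear. The meter and spool look unmoved. The jar is only partly in the last view; nothing came near it, but I did not re-measure it.

No check failed. Two small differences showed up:
- The arm gave about 5 mm under the push.
- The lip measured 0.080 m from the pictures and about 0.081 m from the bumper contact.

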